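# Discharge and probe a capacitor with sprung test tweezers

## Task

Make the capacitor on the test jig safe and then measure it: first press the jig's mushroom-headed discharge plunger right down to its stop for about a second and let it spring back up. Then take the sprung test tweezers out of their stand, squeeze them until their two tips are as far apart as the jig's two small brass contact studs, and set one tip on the middle of each stud so that both sprung studs are pressed part of the way down but not to their stops. Finish like that, still holding the tweezers level as they stood in the stand, squeezed and steady on the studs, so that the reading can be taken.

Things in the scene. Friction and masses are not known exactly. Their poses are not given: they have to be found in the camera images.
- jig: fixed capacitor test jig, grey base 110 (x) x 140 (y) mm, black deck 20 mm up; origin at the centre of its underside, z up. On the deck (jig x, y in mm): mushroom-headed plunger (-15, -42); brass studs (-30, 35) and (-30, 15); black capacitor can (24, 25), 35 mm diameter, top 76 mm over the bench; white resistor (27, -16), top 31 mm. Nothing stands before (-x of) the studs
- plunger (a joint): discharge plunger of the jig: 0 up, grows as it is pressed down, 0.008 m at its hard stop; springs back when released; about 2 N to start it, 6 N at the stop
- plunger_top (a point): centre of the top of the plunger's black mushroom head (30 mm diameter), 58 mm above the bench when up; moves down with it
- stud_l (a joint): left (jig +y) sprung contact stud: 0 up, grows as it is pressed down, 0.006 m at its stop; spring 0.2 N/mm, about 0.2 N to start it
- stud_r (a joint): right (jig -y) sprung contact stud, same values
- stud_l_top (a point): centre of the flat top of the left stud, a brass disc of 10 mm diameter, 37 mm above the bench when up; moves down with it. The studs' centres are 20 mm apart
- stud_r_top (a point): centre of the flat top of the right stud, same size and height
- stand: fixed stand of the tweezers, grey base 150 (x) x 64 (y) x 10 mm; origin at the centre of its underside, z up. Post with a sloping open cradle for the heel at its -x end (lift straight up to leave it); cross bar 47 mm up at x = 53 mm under the blades. Between them, at x = 30 mm, the finger plates are free from above and both sides
- tweezers: loose tweezers, 95 g: grey heel, two steel blades sloping 30 deg down to brass tips bent straight down. Origin midway between the black finger plates (26 x 16 mm), 68 mm over the bench in the stand; x level to the tips, y across, z up. Over the plates: 34 mm relaxed, 24.8 mm with tips 20 mm apart. Tip ends 39 mm ahead of and 38 mm below the origin; heel 48 to 105 mm behind it, up to 67 mm above
- blade_l (a joint): closing angle of the left (+y) blade in the heel; both blades move alike. 0 relaxed, tips 36 mm apart centre to centre; 0.066 rad: 20 mm apart; 0.12 rad: stop, 7 mm. Tips close 1.75 mm per 1 mm squeezed at the finger plates, which lie 69.5 mm from the pivots; spring about 12 N on each plate at 20 mm, 22 N at the stop
- tip_l (a point): lower end of the left (+y) tip, a rod of 3.6 mm diameter with a round end
- tip_r (a point): lower end of the right (-y) tip, likewise

How it is judged (in metres and radians):
On the way, in this order (a step that is already met when the one before it is completed fails the run):
1. the discharge plunger is pressed to its stop and kept there (value of joint plunger above 0.007 m), for 0.3 s.
2. the plunger is up again and the tweezers are lifted out of the stand, held by the fingers (value of joint plunger below 0.001 m and height (world z) of tweezers above 0.083 m and contact force between tweezers and stand below 0.05 N and contact force between the fingers and tweezers above 1 N), for 0.2 s.
At the end, for the whole second after the job is handed in: For the last second: fingers hold the tweezers (over 2 N), off their stand, level within 0.3 rad, at rest; each tip within 4.5 mm of its stud's centre, tips 16 to 24 mm apart; both studs pressed 0.6 to 5.5 of 6 mm; plunger up (((distance between tip_l and stud_l_top below 0.0045 m and distance between tip_r and stud_r_top below 0.0045 m) or (distance between tip_l and stud_r_top below 0.0045 m and distance between tip_r and stud_l_top below 0.0045 m)) and value of joint stud_l between 0.0006 and 0.0055 m and value of joint stud_r between 0.0006 and 0.0055 m and distance between tip_l and tip_r between 0.016 and 0.024 m and velocity of joint blade_l between -0.03 and 0.03 rad/s and linear speed of tweezers below 0.02 m/s and angle between tweezers's own z axis and vertical below 0.3 rad and contact force between the fingers and tweezers above 2 N and contact force between tweezers and stand below 0.05 N and value of joint plunger below 0.001 m); the arm keeps its last pose, push and grip.
It also fails if it takes over 48 s, if anything falls off the work surface, if the arm or the gripper's body presses on something with over 40 N, if the wrist force passes 120 N, or if a joint passes its speed limit or range.

## Robot

A 6-joint arm with a two-finger parallel gripper is mounted at the origin on a cart in front of the work surface, level with it; the furniture and walls round the work are solid. World frame = base frame: x ahead of the robot, y to its left, z up, the work surface at z = 0. Lengths are in mm, angles in rad, forces in N, time in s.
With the tool pointing down it reaches from about 275 to 750 mm from the base axis. Payload 10.2 kg.
Tool frame: the origin (TCP) lies midway between the tips of the shut fingers; the grasp point (between the pads) lies 19 mm behind it; z points along the fingers, y is the line along which they close (so a half turn about z gives the same grasp; the last joint's range is limited). The gripper opens to 85 mm and grips with 20 to 120 N. Pads are 22 mm wide; open, the fingers measure 114 mm over their backs; the gripper's body (76 mm by 85 mm) begins 54 mm behind the grasp point. The pads swing forward as they close: fully open they stand 13 mm farther back than shut.
Start: joints at [-1.436, 0.313, 1.498, -0, 1.331, -0.223], TCP at [183.85, -491.762, 231.294] pointing down, gripper open.
Joint ranges: [-2.94, 2.94], [-0.97, 2.17], [0.19, 2.56], [-1.23, 4.37], [0.02, 3.11], [-2.88, 2.88]. Speed limits (rad/s): [2.39, 2.39, 3.01, 3.14, 3.14, 3.14].

## Interface

Orientations are given as a unit quaternion [w, x, y, z].
In Python, from rig import sense, capture, finish_job, find_in, place_of gives the robot as it stands. The module is installed in compiled form; this text tells all that it offers.
- The arm moves only by the shell command python3 -m jog 'ROWS' [FORCE]. ROWS is JSON, a list of rows, each an object of numbers: "tx", "ty", "tz": the shift along the tool's x, y, z in mm; "ax", "ay", "az": the turn, a rotation vector about the tool's x, y, z in rad; "jaw": the closure, from -1 (fully open) to 1 (shut), so that 0 is half open. In form: [{"tx": .., "ty": .., "tz": .., "ax": .., "ay": .., "az": .., "jaw": ..}, ...]. A call has 1 to 5 rows; each row shifts and turns the commanded pose from where the row before left it, along the tool's axes as they then stand; what a row does not reach is not made up. A row lasts 1/8 s, in which the tool goes at most 62.5 mm and 10.7 degrees, less where a joint would pass 70% of its speed; a pose out of reach is approached as far as the arm can. A call with a gripper value outside its range is refused whole. The fingers move at their own pace and stop on an object; FORCE is the grip in N (left out, the last holds). Time passes only in rows, so rows that do not move let the fingers close. It gives the time, the measured TCP pose, the force, the opening and the grip force at its end, in the units of the state.
- sense(): the state, without advancing time (a new reading comes with each control period).
- capture(name): name is "side" or "top" or "wrist"; returns a dict with "color" (384x512x3 uint8, red, green, blue), "depth" (384x512 float32, mm along the optical axis (not along the pixel's ray), 0 where there is no reading), "fx", "fy", "cx", "cy" (pixels), "camera_from_world" (4x4, takes a point from world to camera coordinates); the wrist camera has in their place "mount" (4x4, takes a point from camera to tool coordinates, whose origin is the TCP and whose axes are the flange's). Camera axes: x right, y up, looking along -z (the intrinsics and any distortion apply to the point x, -y, -z); pixel columns grow to the right and rows downward; lengths in mm; the calibration is good to about 2 mm. The wrist camera is an equidistant fisheye: a pixel r from the principal point sees the ray r / f radians off the axis. A picture is of the moment at which its call begins: read the wrist's pose just before it.
- finish_job(): hands the job in; it is judged then, once.
Trained networks look in the newest picture that a camera, given by its name, has taken for a name from the list of things; names that differ only in an ending like _2 or _b are one class to them, and where a whole thing is asked for, a point or a joint stands for the part that bears it (a point fixed in the world has none). Each returns a list of dicts, best first, with "conf" (0 to 1); they miss things now and then, are a little off and sometimes report something else, mostly with a low value. They report only what shows in the picture. A call takes as long as a camera call.
- find_in(query, camera): "centre" ([column, row] in pixels, amid what is visible of it).
- place_of(query, camera): "centre" ([column, row] in pixels: a listed point, or the origin of a listed thing).
The state is a dict: "time_s": time; "joints": joint angles; "dq": joint speeds; "tau": joint torques, N m; "eef_pos": TCP position; "ee_rot": TCP orientation; "force": force on the tool from outside, world axes, zero at the start; "wrist_torque": the same for the moment, N m; "grip_width": opening from 0.0 (shut) to 1.0 (fully open); "grip_force": force on a finger pad.
Only numpy, scipy, OpenCV 4.12 (cv2) and the standard library are available. Lean on these libraries where they do the work, as an engineer would, in place of code of your own. Each camera call takes 0.05 s, during which the arm holds its last target. There are 200 camera calls.

## Working session

There is one attempt and no reset: what is moved stays moved. The work goes in short steps, Python scripts to look and compute and a shell command to move; the robot and the scene stay as the last step left them, time stands still between calls to the robot, and variables do not carry over. Pictures are saved under pics/ and viewed, at most 10 in all, crops included, and the job is handed in when it is done.

```bash
mkdir -p pics; cat > h.py <<'E'
import numpy as np, cv2
from rig import *
from scipy.spatial.transform import Rotation as R
def tool():
    s=sense(); q=s['ee_rot']; T=np.eye(4); T[:3,:3]=R.from_quat([q[1],q[2],q[3],q[0]]).as_matrix(); T[:3,3]=s['eef_pos']; return T
def ray(c,px,T=None):
    u=(px[0]-c['cx'])/c['fx']; v=(px[1]-c['cy'])/c['fy']
    if 'mount' in c:
        r=np.hypot(u,v); k=np.sin(r)/max(r,1e-9); d=np.array([u*k,-v*k,-np.cos(r)]); M=T@np.array(c['mount'])
    else:
        d=np.array([u,-v,-1.]); M=np.linalg.inv(np.array(c['camera_from_world']))
    return M[:3,3],M[:3,:3]@d
def atz(c,px,z,T=None):
    o,d=ray(c,px,T); return o+d*(z-o[2])/d[2]
def atdepth(c,px,T=None):
    D=c['depth'][int(round(px[1]))-1:int(round(px[1]))+2,int(round(px[0]))-1:int(round(px[0]))+2]; D=D[D>0]
    if not len(D): return None
    o,d=ray(c,px,T); 
    u=np.median(D)
    if 'mount' in c:
        ca=np.linalg.inv((T@np.array(c['mount']))[:3,:3])@d; return o+d*u/-ca[2]
    return o+d*u
def save(c,n): cv2.imwrite('pics/'+n,c['color'][:,:,::-1])
E
python3 - <<'E'
from h import *
np.set_printoptions(precision=1,suppress=True)
s=sense(); print({k:np.round(v,3) for k,v in s.items()}); print(tool())
im=[]
for n in ['top','side']:
    c=capture(n); im.append(c['color'])
    print(n,np.linalg.inv(np.array(c['camera_from_world'])),c['fx'],c['fy'],c['cx'],c['cy'])
    for q,z in [('plunger_top',58),('stud_l_top',37),('stud_r_top',37),('tweezers',68),('tip_l',30),('tip_r',30),('jig',0),('stand',0)]:
        for p in place_of(q,n)[:2]:
            print(q,np.array(p['centre']),round(p['conf'],2),'z:',atz(c,p['centre'],z),'d:',atdepth(c,p['centre']))
v=np.vstack(im); v=np.hstack(im); v=cv2.resize(v,(800,300)); 
cv2.imwrite('pics/a.png',im[0][:,:,::-1]); cv2.imwrite('pics/b.png',im[1][:,:,::-1])
E
```

```text
{'time_s': np.float64(0.0), 'joints': array([-1.4,  0.3,  1.5, -0. ,  1.3, -0.2]), 'dq': array([-0., -0., -0., -0., -0., -0.]), 'tau': array([ -0. , -41.2, -26. ,  -0. ,   0. ,  -0. ]), 'eef_pos': array([ 183.8, -491.5,  230.7]), 'ee_rot': array([-0. ,  1. ,  0.2,  0. ]), 'force': array([ 0.8, -0.2,  0.4]), 'wrist_torque': array([-0. , -0. ,  0.1]), 'grip_force': np.float64(0.0), 'grip_width': np.float64(1.002)}
[[   0.9    0.4   -0.   183.8]
 [   0.4   -0.9    0.  -491.5]
 [   0.    -0.    -1.   230.7]
 [   0.     0.     0.     1. ]]
top [[  0.    1.   -0.1 495.1]
 [ -1.    0.   -0.  -66.2]
 [ -0.    0.1   1.  962.1]
 [  0.    0.    0.    1. ]] 367.02604169640387 367.02604169640387 259.655403700333 191.95295158094606
plunger_top [342.3 213.1] 0.53 z: [ 525.4 -238.6   58. ] d: [ 525.4 -238.4   59. ]
plunger_top [320.6 207.9] 0.18 z: [ 538. -186.   58.] d: [ 539.8 -191.    20. ]
tweezers [183.5 182.7] 0.7 z: [599.1 151.6  68. ] d: [605.7 165.4  11.5]
tip_l [179.5 173.5] 0.58 z: [627.5 171.8  30. ] d: [624.1 165.8  53.4]
tip_l [194.8 170.3] 0.58 z: [635.7 132.2  30. ] d: [639.7 137.7  
[... 461 characters left out ...]
.3 -235.    58. ] d: [ 522.3 -235.    57.9]
stud_r_top [235.3 261.8] 0.35 z: [ 505. -178.   37.] d: [ 504.9 -177.4   36.3]
tweezers [272.2 154.8] 0.94 z: [589.4 136.7  68. ] d: [589.2 129.8  73.1]
tip_l [284.9 159.6] 0.66 z: [624.  165.3  30. ] d: [621.9 135.9  52.4]
tip_l [286.8 169.4] 0.51 z: [626.6 123.5  30. ] d: [628.6 149.5   9.2]
tip_r [284.9 159.6] 0.66 z: [624.  165.3  30. ] d: [621.9 135.9  52.4]
tip_r [286.8 169.4] 0.51 z: [626.6 123.5  30. ] d: [628.6 149.5   9.2]
jig [250.9 277. ] 0.61 z: [ 535.  -188.9    0. ] d: [ 535.9 -203.6   20.1]
jig [245.4 278.8] 0.58 z: [ 523.8 -193.1    0. ] d: [ 527.3 -235.1   58.2]
stand [258.3 175.3] 0.9 z: [552.3 138.7   0. ] d: [552.4 127.5   9.3]
```

View pics/a.png

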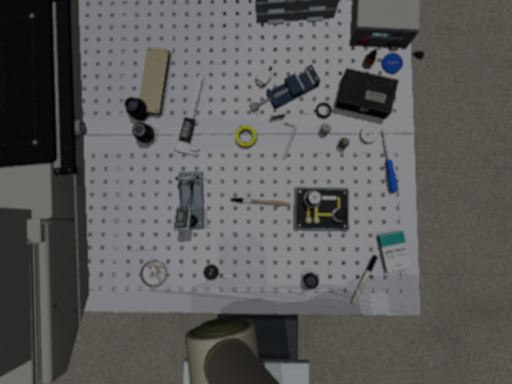

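View pics/b.png

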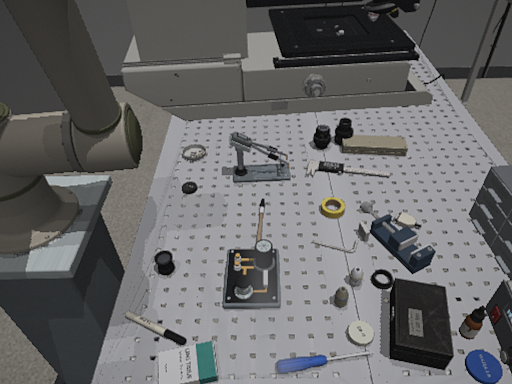

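Both overview pictures show the jig at about (321,209) in top and (251,277) in side. Its studs are on the robot side. The stand is at (190,200) in top and (260,170) in side, with its tips pointing to +x. Both look nearly aligned with the world axes.

```bash
cat >> h.py <<'E'
def go(target,yaw=0.):
    "delta to a tool-down pose, in the current tool frame; rotation vec"
    T=tool(); Rt=np.array([[np.cos(yaw),np.sin(yaw),0],[np.sin(yaw),-np.cos(yaw),0],[0,0,-1]])
    d=T[:3,:3].T@(np.array(target)-T[:3,3]); print('d',np.round(d,1),'rot',np.round(R.from_matrix(T[:3,:3].T@Rt).as_rotvec(),3))
E
python3 - <<'E'
from h import *
go([490,-200,200]); T=tool(); print(T.round(3)); c=capture('wrist'); print(np.array(c['mount']).round(2),c['fx'],c['cx'],c['cy'])
E
```

```text
d [ 388.9 -166.1   31.3] rot [-0.     0.     0.358]
[[ 9.37000e-01  3.50000e-01 -0.00000e+00  1.83844e+02]
 [ 3.50000e-01 -9.37000e-01  0.00000e+00 -4.91750e+02]
 [ 0.00000e+00 -0.00000e+00 -1.00000e+00  2.31282e+02]
 [ 0.00000e+00  0.00000e+00  0.00000e+00  1.00000e+00]]
[[  -0.      0.95    0.3    78.22]
 [   1.      0.      0.     -0.38]
 [   0.      0.3    -0.95 -142.58]
 [   0.      0.      0.      1.  ]] 297.3186396354542 256.988527614084 195.98849302348998
```

```bash
python3 -m jog '[{"tx":50,"ty":-22,"tz":4,"jaw":1},{"tx":50,"ty":-22,"tz":4,"jaw":1},{"tx":50,"ty":-22,"tz":4,"jaw":1},{"tx":50,"ty":-22,"tz":4,"jaw":1},{"tx":50,"ty":-22,"tz":4,"jaw":1}]' 60; python3 -m jog '[{"tx":50,"ty":-22,"tz":4,"jaw":1},{"tx":50,"ty":-22,"tz":4,"jaw":1},{"az":0.17,"jaw":1},{"az":0.17,"jaw":1},{"az":0.018,"jaw":1}]'
python3 - <<'E'
from h import *
np.set_printoptions(precision=1,suppress=True)
T=tool(); c=capture('wrist'); save(c,'c.png')
for q,z in [('plunger_top',58),('stud_l_top',37),('stud_r_top',37),('jig',0)]:
    for p in place_of(q,'wrist')[:3]:
        print(q,np.array(p['centre']),round(p['conf'],2),'z:',atz(c,p['centre'],z,T),'d:',atdepth(c,p['centre'],T))
go([524,-237,80]); print(sense()['grip_width'],sense()['force'])
E
```

```text
d [ 407.8 -119.5  151.3] rot [-0.   0.   0.4]
1.0008134430566407 [-0.1 -0.2 -0. ]schema error: expected keys tx, ty, tz, ax, ay, az, jaw
schema error: expected keys tx, ty, tz, ax, ay, az, jaw
```

View pics/c.png

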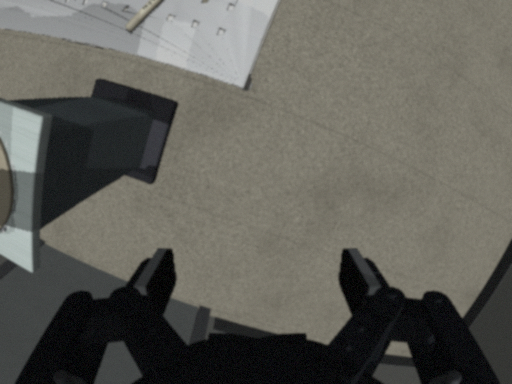

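The move was refused because every key is needed. The picture shows only the floor and the open fingers, at (160,270) and (355,270).

```bash
python3 -m jog '[{"tx":50,"ty":-22,"tz":4,"ax":0,"ay":0,"az":0,"jaw":1},{"tx":50,"ty":-22,"tz":4,"ax":0,"ay":0,"az":0,"jaw":1},{"tx":50,"ty":-22,"tz":4,"ax":0,"ay":0,"az":0,"jaw":1},{"tx":50,"ty":-22,"tz":4,"ax":0,"ay":0,"az":0,"jaw":1},{"tx":50,"ty":-22,"tz":4,"ax":0,"ay":0,"az":0,"jaw":1}]' 60; python3 -m jog '[{"tx":50,"ty":-22,"tz":4,"ax":0,"ay":0,"az":0,"jaw":1},{"tx":50,"ty":-22,"tz":4,"ax":0,"ay":0,"az":0,"jaw":1},{"tx":0,"ty":0,"tz":0,"ax":0,"ay":0,"az":0.17,"jaw":1},{"tx":0,"ty":0,"tz":0,"ax":0,"ay":0,"az":0.17,"jaw":1},{"tx":0,"ty":0,"tz":0,"ax":0,"ay":0,"az":0.018,"jaw":1}]'
python3 - <<'E'
from h import *
np.set_printoptions(precision=1,suppress=True)
T=tool(); c=capture('wrist'); save(c,'d.png')
for q,z in [('plunger_top',58),('stud_l_top',37),('stud_r_top',37),('jig',0)]:
    for p in place_of(q,'wrist')[:3]:
        print(q,np.array(p['centre']),round(p['conf'],2),'z:',atz(c,p['centre'],z,T),'d:',atdepth(c,p['centre'],T))
go([524,-237,80]); print(sense()['grip_width'],sense()['force'])
E
```

```text
time_s: 1.82
eef_pos: [380.6, -299.8, 211.3]
ee_rot: [0.0, 0.984, 0.178, 0.0]
force: [0.7, -1.9, 0.2]
grip_width: -0.002
grip_force: 0.0
time_s: 2.45
eef_pos: [457.8, -224.9, 203.3]
ee_rot: [0.0, 1.0, 0.0, 0.0]
force: [-0.3, -0.3, -0.1]
grip_width: -0.004
grip_force: 0.0
plunger_top [269.3 115.5] 0.87 z: [ 524.7 -235.8   58. ] d: [ 524.7 -235.8   57.8]
stud_l_top [194.  129.9] 0.52 z: [ 509.9 -157.9   37. ] d: [ 509.9 -158.    37.3]
stud_r_top [213.5 129.8] 0.44 z: [ 509.4 -178.7   37. ] d: [ 509.4 -178.7   36.6]
jig [227.4  99.2] 0.87 z: [ 541.7 -190.     0. ] d: [ 541.4 -192.1   20.6]
d [ 66.3  12.  123.3] rot [-0. -0.  0.]
0.0032633780004152693 [-0.7  0.  -0. ]
```

View pics/d.png

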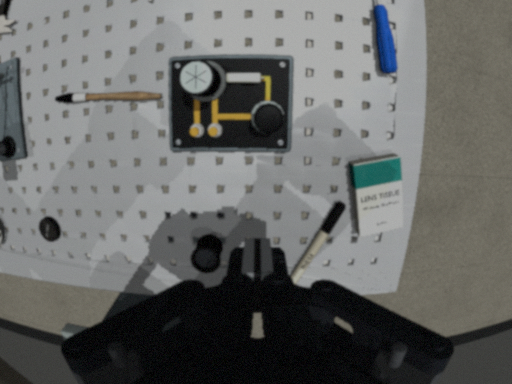

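The jig is clear and square to the world. The plunger is at (269,116) and the studs at (194,130) and (213,130). Depth matches the nominal heights, so I press now.

```bash
python3 -m jog '[{"tx":34,"ty":5.5,"tz":45,"ax":0,"ay":0,"az":0,"jaw":1},{"tx":33,"ty":5.5,"tz":45,"ax":0,"ay":0,"az":0,"jaw":1},{"tx":0,"ty":0,"tz":40,"ax":0,"ay":0,"az":0,"jaw":1},{"tx":0,"ty":0,"tz":13,"ax":0,"ay":0,"az":0,"jaw":1},{"tx":0,"ty":0,"tz":4,"ax":0,"ay":0,"az":0,"jaw":1}]'; python3 -m jog '[{"tx":0,"ty":0,"tz":4,"ax":0,"ay":0,"az":0,"jaw":1},{"tx":0,"ty":0,"tz":2,"ax":0,"ay":0,"az":0,"jaw":1},{"tx":0,"ty":0,"tz":0,"ax":0,"ay":0,"az":0,"jaw":1}]'
```

```text
time_s: 3.32
eef_pos: [524.7, -236.1, 56.8]
ee_rot: [-0.0, 1.0, 0.0, 0.0]
force: [-1.0, 1.2, 2.5]
grip_width: 0.005
grip_force: 1.2
time_s: 3.7
eef_pos: [525.2, -236.4, 51.2]
ee_rot: [0.001, 1.0, -0.0, 0.001]
force: [-1.5, -0.3, 6.3]
grip_width: 0.002
grip_force: 2.6
```

```bash
python3 -m jog '[{"tx":0,"ty":0,"tz":1.5,"ax":0,"ay":0,"az":0,"jaw":1},{"tx":0,"ty":0,"tz":0.5,"ax":0,"ay":0,"az":0,"jaw":1},{"tx":0,"ty":0,"tz":0,"ax":0,"ay":0,"az":0,"jaw":1},{"tx":0,"ty":0,"tz":0,"ax":0,"ay":0,"az":0,"jaw":1},{"tx":0,"ty":0,"tz":0,"ax":0,"ay":0,"az":0,"jaw":1}]'; python3 -m jog '[{"tx":0,"ty":0,"tz":0,"ax":0,"ay":0,"az":0,"jaw":1},{"tx":0,"ty":0,"tz":0,"ax":0,"ay":0,"az":0,"jaw":1},{"tx":0,"ty":0,"tz":0,"ax":0,"ay":0,"az":0,"jaw":1},{"tx":0,"ty":0,"tz":0,"ax":0,"ay":0,"az":0,"jaw":1}]'
```

```text
time_s: 4.32
eef_pos: [525.2, -236.4, 49.9]
ee_rot: [0.001, 1.0, -0.0, 0.001]
force: [-4.4, 0.5, 12.9]
grip_width: 0.0
grip_force: 6.2
time_s: 4.82
eef_pos: [525.2, -236.4, 49.9]
ee_rot: [0.001, 1.0, -0.0, 0.001]
force: [-4.0, 1.7, 12.4]
grip_width: -0.003
grip_force: 6.2
```

```bash
python3 -m jog '[{"tx":0,"ty":0,"tz":-30,"ax":0,"ay":0,"az":0,"jaw":1},{"tx":0,"ty":0,"tz":-60,"ax":0,"ay":0,"az":0,"jaw":1},{"tx":0,"ty":-52,"tz":-60,"ax":0,"ay":0,"az":0,"jaw":0.3},{"tx":0,"ty":-54,"tz":0,"ax":0,"ay":0,"az":0,"jaw":-0.4},{"tx":0,"ty":-54,"tz":0,"ax":0,"ay":0,"az":0,"jaw":-0.4}]' ; python3 -m jog '[{"tx":0,"ty":-54,"tz":0,"ax":0,"ay":0,"az":0,"jaw":-0.4},{"tx":0,"ty":-54,"tz":0,"ax":0,"ay":0,"az":0,"jaw":-0.4},{"tx":0,"ty":-54,"tz":0,"ax":0,"ay":0,"az":0,"jaw":-0.4},{"tx":5,"ty":-54,"tz":0,"ax":0,"ay":0,"az":0,"jaw":-0.4},{"tx":0,"ty":0,"tz":0,"ax":0,"ay":0,"az":0,"jaw":-0.4}]'
python3 - <<'E'
from h import *
np.set_printoptions(precision=1,suppress=True)
T=tool(); c=capture('wrist'); save(c,'e.png'); print(T)
for q,z in [('tweezers',68),('tip_l',30),('tip_r',30),('stand',0)]:
    for p in place_of(q,'wrist')[:3]:
        print(q,np.array(p['centre']),round(p['conf'],2),'z:',atz(c,p['centre'],z,T),'d:',atdepth(c,p['centre'],T))
c=capture('side')
for p in place_of('plunger_top','side')[:1]: print(p,atdepth(c,p['centre']))
E
```

```text
time_s: 5.45
eef_pos: [524.8, -85.7, 186.3]
ee_rot: [0.0, 1.0, -0.0, 0.001]
force: [2.0, -0.0, -0.4]
grip_width: 0.638
grip_force: 0.0
time_s: 6.08
eef_pos: [529.7, 132.0, 185.6]
ee_rot: [-0.0, 1.0, 0.002, 0.0]
force: [0.3, 0.1, -0.5]
grip_width: 0.698
grip_force: 0.0
[[  1.    0.    0.  529.7]
 [  0.   -1.    0.  132. ]
 [  0.   -0.   -1.  185.6]
 [  0.    0.    0.    1. ]]
tip_l [260.4  81.7] 0.87 z: [630.2 129.9  30. ] d: [628.9 130.1  47.4]
tip_l [219.1  84.8] 0.82 z: [627.5 170.7  30. ] d: [626.4 168.5  46.9]
tip_r [260.4  81.7] 0.87 z: [630.2 129.9  30. ] d: [628.9 130.1  47.4]
tip_r [219.1  84.8] 0.82 z: [627.5 170.7  30. ] d: [626.4 168.5  46.9]
stand [244.5 149.2] 0.75 z: [557.5 147.    0. ] d: [559.1 146.5  10.5]
{'centre': [243.2, 280.9], 'conf': 0.44} [ 523.3 -239.5   57.9]
```

View pics/e.png

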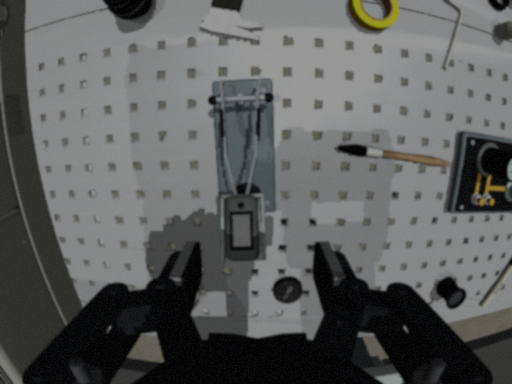

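The plunger is back up at 58 mm. The heel is at (241,225), the blades run up from it, and the bar is at row 98. I enlarge the crop to find the plates and tips.

```bash
python3 - <<'E'
from h import *
i=cv2.imread('pics/e.png')[70:210,190:300]; i=cv2.resize(i,None,fx=4.2,fy=4.2,interpolation=cv2.INTER_CUBIC); i=cv2.convertScaleAbs(i,alpha=1.7); cv2.imwrite('pics/f.png',i)
E
```

```text
(no output)
```

View pics/f.png

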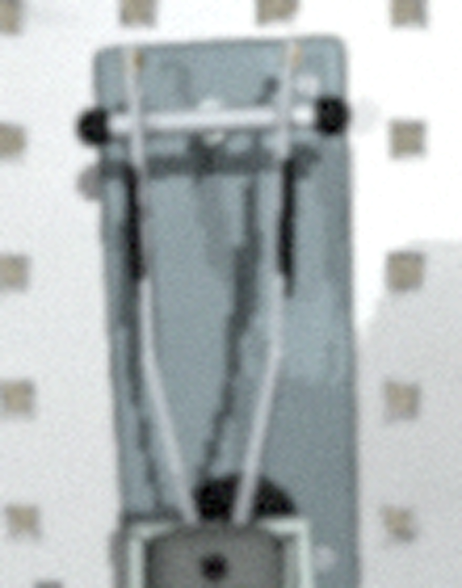

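```bash
python3 - <<'E'
from h import *
np.set_printoptions(precision=1,suppress=True)
T=tool(); c=capture('wrist')
f=lambda p:(np.array(p)+.5)/4.2-.5+np.array([190,70])
for n,p,z in [('tipL',(134,60),45),('tipR',(293,52),45),('plateL',(132,222),72),('plateR',(288,222),72),('Ltop',(130,168),68),('Lbot',(138,278),68),('Rtop',(290,158),68),('Rbot',(287,292),68),('barL',(93,127),47),('barR',(331,115),47),('heelhole',(213,567),125),('bladerootL',(192,515),105),('rootR',(240,515),105)]:
    print(n,atz(c,f(p),z,T),atdepth(c,f(p),T))
D=c['depth']
# heel top mask
ys,xs=np.where((D[150:275,200:290]>0)); P=np.array([atdepth(c,(x+200,y+150),T) for y,x in zip(ys,xs)])
m=P[:,2]>100; Q=P[m]; print(len(Q),Q.min(0),Q.max(0)); r=cv2.minAreaRect(Q[:,:2].astype(np.float32)); print(r)
E
```

```text
tipL [627.7 161.8  45. ] [630.2 165.9   9.9]
tipR [629.  126.3  45. ] [631.6 126.1  10. ]
plateL [592.4 159.5  72. ] [588.7 167.   10.2]
plateR [592.  127.6  72. ] [588.2 127.4  10.3]
Ltop [603.5 160.2  68. ] [602.5 167.3   9.8]
Lbot [580.4 159.   68. ] [574.3 165.6  11.5]
Rtop [605.1 127.2  68. ] [604.5 126.9   9.8]
Rbot [577.1 127.8  68. ] [570.2 127.7   9.9]
barL [612.7 171.   47. ] [612.6 170.4  50.6]
barR [614.6 118.   47. ] [614.6 118.   48.8]
heelhole [536.5 140.8 125. ] [532.4 141.5 113.4]
bladerootL [539.8 145.8 105. ] [512.8 152.7  16.9]
rootR [539.7 136.8 105. ] [515.4 139.8  25.3]
2815 [483.9 126.4 100. ] [542.6 162.4 198.6]
((513.4055786132812, 144.91436767578125), (57.980709075927734, 35.767215728759766), 2.20951247215271)
```

The crop shows the tips at (222,84) and (260,82) and the plates at (221,123) and (259,123). That puts the plates at about (591,143) with a yaw of about 0.03.

```bash
python3 -m jog '[{"tx":40,"ty":-6,"tz":0,"ax":0,"ay":0,"az":0,"jaw":-0.3},{"tx":23,"ty":-5.3,"tz":20,"ax":0,"ay":0,"az":-0.03,"jaw":-0.3},{"tx":0,"ty":0,"tz":40,"ax":0,"ay":0,"az":0,"jaw":-0.3},{"tx":0,"ty":0,"tz":20,"ax":0,"ay":0,"az":0,"jaw":-0.3},{"tx":0,"ty":0,"tz":0,"ax":0,"ay":0,"az":0,"jaw":-0.3}]'
python3 - <<'E'
from h import *
np.set_printoptions(precision=1,suppress=True)
T=tool(); c=capture('wrist'); save(c,'g.png'); print(T[:3,3])
for q,z in [('tweezers',68),('tip_l',45),('stand',0)]:
    for p in place_of(q,'wrist')[:3]:
        print(q,np.array(p['centre']),round(p['conf'],2),'z:',atz(c,p['centre'],z,T),'d:',atdepth(c,p['centre'],T))
i=cv2.imread('pics/g.png'); cv2.imwrite('pics/g2.png',cv2.convertScaleAbs(cv2.resize(i[100:384,130:390],None,fx=2.1,fy=2.1,interpolation=cv2.INTER_CUBIC),alpha=1.7))
E
```

```text
time_s: 7.1
eef_pos: [592.2, 139.8, 104.2]
ee_rot: [0.0, 1.0, 0.015, -0.001]
force: [-0.0, 0.1, 0.0]
grip_width: 0.653
grip_force: 0.0
[592.2 139.8 104.2]
tip_l [267.9 155.7] 0.89 z: [634.8 134.2  45. ] d: [628.6 132.8  10.1]
tip_l [218.6 161.6] 0.71 z: [629.8 168.2  45. ] d: [629.8 168.2  45. ]
stand [249.8 230.8] 0.96 z: [557.5 146.1   0. ] d: [562.  146.    9.8]
```

View pics/g2.png

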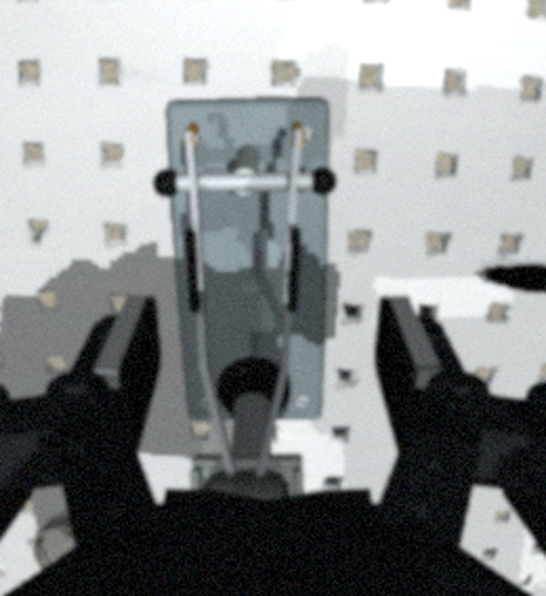

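The tips show at (221,162) and (272,160) in the full frame. The plates sit left of the midline between the fingers, so I work out the correction.

```bash
python3 - <<'E'
from h import *
np.set_printoptions(precision=1,suppress=True)
T=tool(); c=capture('wrist')
f=lambda p:(np.array(p)+.5)/2.1-.5+np.array([130,100])
for n,p,z in [('tipL',(192,130),42),('tipR',(298,127),42),('Ltop',(191,228),72),('Lbot',(196,308),72),('Rtop',(296,226),72),('Rbot',(293,310),72),('barL',(165,183),47),('barR',(323,181),47)]:
    print(n,atz(c,f(p),z,T),atdepth(c,f(p),T))
# rigid check of fingers: pads in tool frame
for p in [(157,300),(377,300)]:
    print((np.linalg.inv(T)@np.r_[atz(c,f(p),T[2,3]+10,T),1])[:3])
go([592.5,143.3,48],0.03)
E
```

```text
tipL [630.2 167.5  42. ] [630.  167.6  40.9]
tipR [632.2 131.6  42. ] [630.7 131.2  34.2]
Ltop [605.9 164.4  72. ] [583.4 171.8  10.8]
Lbot [578.6 163.3  72. ] [582.9 162.3  80.4]
Rtop [607.5 132.5  72. ] [585.6 129.   10.9]
Rbot [578.9 132.2  72. ] [583.5 132.7  80.9]
barL [612.7 176.3  47. ] [614.1 175.5  51.9]
barR [614.9 122.6  47. ] [616.1 123.1  51.4]
[ 11.1 -27.1 -10. ]
[ 11.   25.6 -10. ]
d [-0.9 -3.1 58.8] rot [-0. -0. -0.]
```

```bash
python3 -m jog '[{"tx":0,"ty":-7.5,"tz":0,"ax":0,"ay":0,"az":0,"jaw":-0.3},{"tx":0,"ty":0,"tz":15,"ax":0,"ay":0,"az":0,"jaw":-0.3},{"tx":0,"ty":0,"tz":0,"ax":0,"ay":0,"az":0,"jaw":-0.3}]'
python3 - <<'E'
from h import *
np.set_printoptions(precision=3,suppress=True)
T=tool(); c=capture('wrist'); save(c,'i.png'); print(T[:3,3],sense()['dq'])
i=cv2.imread('pics/i.png'); cv2.imwrite('pics/i2.png',cv2.convertScaleAbs(cv2.resize(i[120:384,130:390],None,fx=2.2,fy=2.2,interpolation=cv2.INTER_CUBIC),alpha=1.7))
E
```

```text
time_s: 7.72
eef_pos: [591.7, 147.8, 88.8]
ee_rot: [0.0, 1.0, 0.015, -0.002]
force: [0.1, -0.2, -0.9]
grip_width: 0.65
grip_force: 0.0
[591.685 147.839  88.8  ] [-0.003 -0.014 -0.016 -0.001  0.005  0.   ]
```

View pics/i2.png

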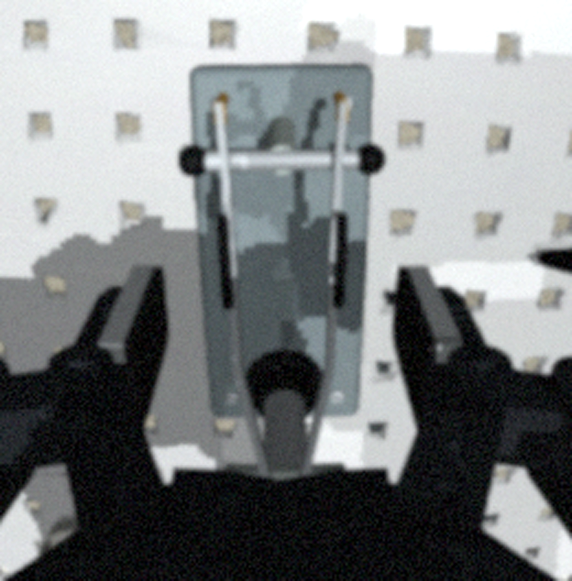

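The plates at (225,260) and (340,260) are centred between the pads at 165 and 398. The bar is level in the picture, so the yaw matches. I check x, then descend.

```bash
python3 - <<'E'
from h import *
T=tool(); c=capture('wrist')
f=lambda p:(np.array(p)+.5)/2.2-.5+np.array([130,120])
for n,p,z in [('tipL',(219,98),40),('tipR',(341,98),40),('L',(225,260),70),('R',(340,260),70),('bar',(282,159),48)]: print(n,atz(c,f(p),z,T).round(1))
E
python3 -m jog '[{"tx":0,"ty":0,"tz":20,"ax":0,"ay":0,"az":0,"jaw":-0.3},{"tx":1,"ty":0,"tz":17,"ax":0,"ay":0,"az":0,"jaw":-0.2},{"tx":0,"ty":0,"tz":5,"ax":0,"ay":0,"az":0,"jaw":-0.1},{"tx":0,"ty":0,"tz":0,"ax":0,"ay":0,"az":0,"jaw":0.0}]' 40
```

```text
tipL [630.1 167.9  40. ]
tipR [631.2 131.3  40. ]
L [591.2 163.6  70. ]
R [592.1 131.9  70. ]
bar [613.9 148.5  48. ]
time_s: 8.32
eef_pos: [593.7, 147.8, 48.5]
ee_rot: [-0.0, 1.0, 0.015, -0.0]
force: [0.4, -0.0, -0.1]
grip_width: 0.5
grip_force: 0.0
```

```bash
python3 -m jog '[{"tx":0,"ty":0,"tz":0,"ax":0,"ay":0,"az":0,"jaw":0.15},{"tx":0,"ty":0,"tz":0,"ax":0,"ay":0,"az":0,"jaw":0.22},{"tx":0,"ty":0,"tz":0,"ax":0,"ay":0,"az":0,"jaw":0.3},{"tx":0,"ty":0,"tz":0,"ax":0,"ay":0,"az":0,"jaw":0.3}]'; python3 -m jog '[{"tx":0,"ty":0,"tz":0,"ax":0,"ay":0,"az":0,"jaw":0.36},{"tx":0,"ty":0,"tz":0,"ax":0,"ay":0,"az":0,"jaw":0.416},{"tx":0,"ty":0,"tz":0,"ax":0,"ay":0,"az":0,"jaw":0.416}]'
```

```text
time_s: 8.82
eef_pos: [594.3, 147.8, 49.3]
ee_rot: [-0.0, 1.0, 0.015, 0.001]
force: [1.6, 0.8, 4.6]
grip_width: 0.352
grip_force: 3.8
time_s: 9.2
eef_pos: [594.6, 147.7, 49.4]
ee_rot: [0.0, 1.0, 0.015, 0.001]
force: [3.5, -0.5, 5.0]
grip_width: 0.297
grip_force: 8.9
```

```bash
python3 -m jog '[{"tx":0,"ty":0,"tz":-5,"ax":0,"ay":0,"az":0,"jaw":0.416},{"tx":0,"ty":0,"tz":-15,"ax":0,"ay":0,"az":0,"jaw":0.416},{"tx":0,"ty":0,"tz":-30,"ax":0,"ay":0,"az":0,"jaw":0.416},{"tx":0,"ty":0,"tz":-30,"ax":0,"ay":0,"az":0,"jaw":0.416},{"tx":0,"ty":0,"tz":0,"ax":0,"ay":0,"az":0,"jaw":0.416}]'; python3 -m jog '[{"tx":0,"ty":0,"tz":0,"ax":0,"ay":0,"az":0,"jaw":0.416},{"tx":0,"ty":0,"tz":0,"ax":0,"ay":0,"az":0,"jaw":0.416}]'
python3 - <<'E'
from h import *
np.set_printoptions(precision=1,suppress=True)
T=tool(); c=capture('wrist'); save(c,'j.png'); print(T[:3,3])
for p in place_of('tip_l','wrist')[:3]: 
    w=atz(c,p['centre'],T[2,3]-49+30,T); print(p,w,(np.linalg.inv(T)@np.r_[w,1])[:3])
i=cv2.imread('pics/j.png'); cv2.imwrite('pics/j2.png',cv2.convertScaleAbs(cv2.resize(i[100:384,130:390],None,fx=2.1,fy=2.1,interpolation=cv2.INTER_CUBIC),alpha=1.7))
E
```

```text
time_s: 9.82
eef_pos: [594.5, 148.0, 131.2]
ee_rot: [-0.0, 1.0, 0.015, 0.002]
force: [0.1, 0.5, -1.3]
grip_width: 0.293
grip_force: 10.5
time_s: 10.07
eef_pos: [593.0, 147.8, 127.3]
ee_rot: [0.0, 1.0, 0.015, -0.001]
force: [0.2, 0.8, -0.6]
grip_width: 0.298
grip_force: 10.5
[593.  147.8 127.3]
{'centre': [236.6, 183.8], 'conf': 0.84} [626.2 160.9 108.3] [ 33.6 -12.2  18.9]
{'centre': [273.7, 178.1], 'conf': 0.66} [630.1 140.2 108.3] [36.9  8.7 18.9]
```

View pics/j2.png

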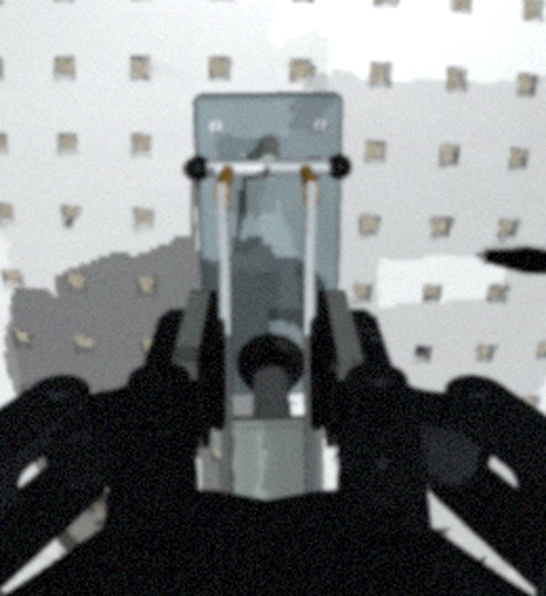

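The tweezers are lifted clear and squeezed, with tips at (227,172) and (308,170) in the crop and the blades symmetric. Next I carry them to hover over the studs.

```bash
python3 -m jog '[{"tx":0,"ty":0,"tz":-10,"ax":0,"ay":0,"az":0.03,"jaw":0.416},{"tx":-17,"ty":30,"tz":0,"ax":0,"ay":0,"az":0,"jaw":0.416},{"tx":-17,"ty":45,"tz":0,"ax":0,"ay":0,"az":0,"jaw":0.416},{"tx":-17,"ty":45,"tz":0,"ax":0,"ay":0,"az":0,"jaw":0.416},{"tx":-17,"ty":45,"tz":0,"ax":0,"ay":0,"az":0,"jaw":0.416}]'; python3 -m jog '[{"tx":-17,"ty":45,"tz":0,"ax":0,"ay":0,"az":0,"jaw":0.416},{"tx":-17,"ty":45,"tz":0,"ax":0,"ay":0,"az":0,"jaw":0.416},{"tx":-17,"ty":40,"tz":0,"ax":0,"ay":0,"az":0,"jaw":0.416},{"tx":0,"ty":23,"tz":0,"ax":0,"ay":0,"az":0,"jaw":0.416},{"tx":0,"ty":0,"tz":0,"ax":0,"ay":0,"az":0,"jaw":0.416}]'; python3 -m jog '[{"tx":0,"ty":0,"tz":30,"ax":0,"ay":0,"az":0,"jaw":0.416},{"tx":0,"ty":0,"tz":15,"ax":0,"ay":0,"az":0,"jaw":0.416},{"tx":0,"ty":0,"tz":0,"ax":0,"ay":0,"az":0,"jaw":0.416},{"tx":0,"ty":0,"tz":0,"ax":0,"ay":0,"az":0,"jaw":0.416}]'
python3 - <<'E'
from h import *
np.set_printoptions(precision=1,suppress=True)
T=tool(); c=capture('wrist'); save(c,'k.png'); print(T[:3,3],sense()['dq'])
for q,z in [('tip_l',T[2,3]-19),('stud_l_top',37),('plunger_top',58)]:
  for p in place_of(q,'wrist')[:2]: 
    w=atz(c,p['centre'],z,T); print(q,p,w,(np.linalg.inv(T)@np.r_[w,1])[:3])
i=cv2.imread('pics/k.png'); cv2.imwrite('pics/k2.png',cv2.convertScaleAbs(cv2.resize(i[120:270,170:340],None,fx=4,fy=4,interpolation=cv2.INTER_CUBIC)[:,:],alpha=1.6))
E
```

```text
time_s: 10.8
eef_pos: [525.1, -18.5, 139.2]
ee_rot: [0.0, 1.0, -0.001, 0.0]
force: [0.6, 0.0, -0.5]
grip_width: 0.295
grip_force: 10.4
time_s: 11.42
eef_pos: [474.6, -171.5, 139.1]
ee_rot: [0.0, 1.0, -0.002, 0.0]
force: [-0.4, 0.6, -1.0]
grip_width: 0.295
grip_force: 10.4
time_s: 11.92
eef_pos: [475.1, -170.1, 94.4]
ee_rot: [0.0, 1.0, 0.0, 0.001]
force: [0.2, 0.1, -1.2]
grip_width: 0.294
grip_force: 10.3
[ 475.1 -170.1   94.4] [-0.  0.  0. -0. -0. -0.]
tip_l {'centre': [234.5, 183.1], 'conf': 0.8} [ 509.1 -156.8   75.4] [ 34.  -13.4  19. ]
tip_l {'centre': [276.4, 179.5], 'conf': 0.58} [ 511.1 -180.4   75.4] [36.1 10.2 19. ]
stud_l_top {'centre': [241.1, 169.6], 'conf': 0.52} [ 508.3 -158.5   37. ] [ 33.2 -11.7  57.4]
plunger_top {'centre': [359.3, 155.3], 'conf': 0.9} [ 522.9 -234.3   58. ] [47.8 64.1 36.5]
```

View pics/k2.png

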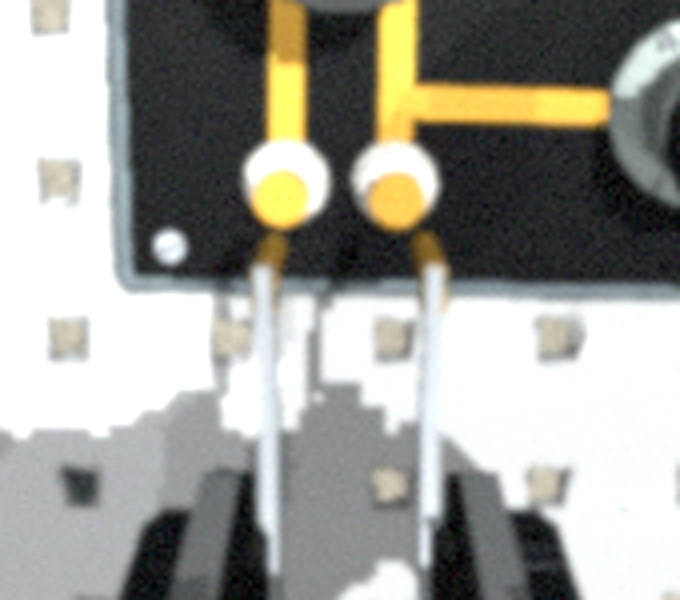

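The picture shows the stud tops at (280,200) and (397,201) and the tip ends at (276,238) and (425,240) in the crop. I convert both at their own heights.

```bash
python3 - <<'E'
from h import *
np.set_printoptions(precision=1,suppress=True)
T=tool(); c=capture('wrist')
f=lambda p:(np.array(p)+.5)/4-.5+np.array([170,120])
for h in (18,20,22):
  print(h,[atz(c,f(p),T[2,3]-h,T) for p in [(276,238),(425,240)]])
print([atz(c,f(p),37,T) for p in [(280,200),(397,201)]])
D=c['depth']
for p in [(276,238),(425,240)]:
  x,y=np.round(f(p)).astype(int); print(D[y-4:y+4,x-1:x+2].astype(int), [atdepth(c,(x,yy),T) for yy in (y-2,y,y+2)])
E
```

```text
18 [array([ 511.4, -159.3,   76.1]), array([ 511.1, -180.1,   76.1])]
20 [array([ 510.9, -159.2,   74.1]), array([ 510.6, -180.3,   74.1])]
22 [array([ 510.4, -159.1,   72.1]), array([ 510.1, -180.4,   72.1])]
[array([ 508.1, -157.6,   37. ]), array([ 507.9, -177.8,   37. ])]
[[204 204 204]
 [222 205 205]
 [223 223 222]
 [223 222 223]
 [164 164 165]
 [162 164 164]
 [160 161 163]
 [159 159 161]] [array([ 498.6, -156. ,   20.1]), array([ 511.8, -159.6,   77.2]), array([ 511.5, -159.8,   80.4])]
[[222 221 222]
 [223 222 220]
 [223 222 223]
 [164 164 223]
 [162 163 162]
 [160 160 161]
 [159 158 159]
 [157 156 157]] [array([ 497.9, -183.8,   20.3]), array([ 511.7, -180. ,   79.5]), array([ 511.4, -179.8,   82.4])]
```

```bash
python3 -m jog '[{"tx":-1.5,"ty":-2,"tz":10,"ax":0,"ay":0,"az":0,"jaw":0.425},{"tx":0,"ty":0,"tz":15,"ax":0,"ay":0,"az":0,"jaw":0.425},{"tx":0,"ty":0,"tz":3,"ax":0,"ay":0,"az":0,"jaw":0.425},{"tx":0,"ty":0,"tz":0,"ax":0,"ay":0,"az":0,"jaw":0.425}]'
python3 - <<'E'
from h import *
np.set_printoptions(precision=1,suppress=True)
T=tool(); c=capture('wrist'); save(c,'l.png'); print(T[:3,3])
for q,z in [('tip_l',T[2,3]-19),('stud_l_top',37),('stud_r_top',37)]:
  for p in place_of(q,'wrist')[:2]: print(q,p,atz(c,p['centre'],z,T))
# brass blobs (sat. yellow) with depth
h=cv2.cvtColor(c['color'],cv2.COLOR_RGB2HSV); m=((h[...,0]>12)&(h[...,0]<32)&(h[...,1]>110)&(h[...,2]>40))
ys,xs=np.where(m[120:230,180:330]); P=np.array([atdepth(c,(x+180,y+120),T) if c['depth'][y+120,x+180]>0 else [0,0,-99] for y,x in zip(ys,xs)])
for lo,hi,n in [(33,41,'stud'),(T[2,3]-22,T[2,3]-2,'tip')]:
  for s,sl in [('L',P[:,1]>-168.5),('R',P[:,1]<=-168.5)]:
    Q=P[(P[:,2]>lo)&(P[:,2]<hi)&sl]
    if len(Q): print(n,s,len(Q),Q.mean(0),Q.min(0),Q.max(0))
c=capture('side')
for q in ['tip_l','stud_l_top','stud_r_top']:
  for p in place_of(q,'side')[:2]: print('side',q,p,atz(c,p['centre'],37 if 'stud' in q else T[2,3]-19))
E
```

```text
time_s: 12.68
eef_pos: [472.9, -168.1, 65.1]
ee_rot: [-0.0, 1.0, -0.0, -0.0]
force: [0.3, 1.0, -0.9]
grip_width: 0.29
grip_force: 10.9
[ 472.9 -168.1   65.1]
tip_l {'centre': [274.8, 179.2], 'conf': 0.92} [ 509.2 -177.5   46.1]
tip_l {'centre': [236.0, 182.8], 'conf': 0.83} [ 507.1 -155.6   46.1]
stud_l_top {'centre': [240.8, 177.2], 'conf': 0.51} [ 508.1 -157.9   37. ]
stud_r_top {'centre': [276.8, 178.0], 'conf': 0.73} [ 507.6 -179.2   37. ]
stud L 160 [ 509.  -157.8   37. ] [ 503.2 -161.6   35.2] [ 513.  -153.1   37.9]
stud R 164 [ 508.7 -177.4   37. ] [ 503.1 -182.4   35.8] [ 512.4 -172.8   38.2]
tip L 50 [ 508.9 -157.9   54.1] [ 505.3 -159.2   46.5] [ 509.8 -155.8   63.1]
tip R 44 [ 509.2 -177.    53.2] [ 507.3 -178.9   47. ] [ 509.9 -175.7   61.9]
side tip_l {'centre': [238.2, 249.3], 'conf': 0.62} [ 510.6 -153.3   46.1]
side tip_l {'centre': [236.7, 260.8], 'conf': 0.51} [ 508.5 -182.8   46.1]
side stud_l_top {'centre': [236.1, 249.2], 'conf': 0.49} [ 505.4 -145.3   37. ]
side stud_r_top {'centre': [249.4, 278.1], 'conf': 0.54} [ 533.8 -218.4   37. ]
side stud_r_top {'centre': [237.1, 262.6], 'conf': 0.5} [ 508.7 -180.1   37. ]
```

The tips are over the stud centres within about 1 mm and about 9 mm above them. I go down 12 mm.

```bash
python3 -m jog '[{"tx":0.3,"ty":0,"tz":5,"ax":0,"ay":0,"az":0,"jaw":0.42},{"tx":0,"ty":0,"tz":4,"ax":0,"ay":0,"az":0,"jaw":0.42},{"tx":0,"ty":0,"tz":2,"ax":0,"ay":0,"az":0,"jaw":0.42},{"tx":0,"ty":0,"tz":1,"ax":0,"ay":0,"az":0,"jaw":0.42},{"tx":0,"ty":0,"tz":0,"ax":0,"ay":0,"az":0,"jaw":0.42}]'; python3 -m jog '[{"tx":0,"ty":0,"tz":0,"ax":0,"ay":0,"az":0,"jaw":0.42},{"tx":0,"ty":0,"tz":0,"ax":0,"ay":0,"az":0,"jaw":0.42}]'
cat > m.py <<'E'
from h import *
np.set_printoptions(precision=1,suppress=True)
s=sense();print(s['eef_pos'],s['force'],s['wrist_torque'],s['grip_width'])
T=tool(); c=capture('wrist')
h=cv2.cvtColor(c['color'],cv2.COLOR_RGB2HSV); m=((h[...,0]>12)&(h[...,0]<32)&(h[...,1]>110)&(h[...,2]>40))
ys,xs=np.where(m[120:230,180:330]); P=np.array([atdepth(c,(x+180,y+120),T) if c['depth'][y+120,x+180]>0 else [0,0,-99] for y,x in zip(ys,xs)])
ok=(abs(P[:,0]-508)<6.5)
for s,sl in [('L',abs(P[:,1]+157.5)<6),('R',abs(P[:,1]+177.6)<6)]:
    Q=P[ok&sl&(P[:,2]>22)]; print(s,np.histogram(Q[:,2],np.arange(26,60,1))[0])
    st=Q[Q[:,2]<38.5]; z=np.median(st[:,2]); st=st[abs(st[:,2]-z)<1]; print('stud',z,st.mean(0),st.min(0),st.max(0))
    tp=Q[(Q[:,2]>z+2.0)&(Q[:,2]<z+14)]; print('tip',len(tp),tp.mean(0),tp.min(0),tp.max(0))
E
python3 m.py
```

```text
time_s: 13.7
eef_pos: [473.3, -168.2, 53.5]
ee_rot: [-0.0, 1.0, -0.0, -0.0]
force: [-0.1, 0.6, -0.3]
grip_width: 0.288
grip_force: 10.9
time_s: 13.95
eef_pos: [473.3, -168.2, 53.6]
ee_rot: [0.0, 1.0, -0.0, 0.0]
force: [-1.2, 1.0, 1.0]
grip_width: 0.29
grip_force: 10.9
[ 473.3 -168.2   53.6] [-1.2  1.   1. ] [0.1 0.  0. ] 0.28992095112314203
L [ 0  0  1  0  0  0  2 65 77  6  0  2  4  2  6  1  6  2  4  2  6  3  1  3
  4  2  0  0  0  0  0  0  0]
stud 34.04408264142822 [ 509.4 -158.    34. ] [ 503.5 -161.9   33.2] [ 512.9 -153.3   35. ]
tip 38 [ 509.6 -157.7   42.8] [ 507.9 -158.9   37.3] [ 510.2 -155.8   47.8]
R [ 0  1  0  0  0  0  4 55 78  3  3  1  7  3  2  2  3  3  6  3  3  2  1  0
  2  0  0  0  0  0  0  0  0]
stud 34.038750483382216 [ 509.1 -177.4   34. ] [ 504.  -181.7   33.2] [ 512.4 -173.7   35. ]
tip 38 [ 509.7 -177.1   42. ] [ 508.4 -179.1   36.9] [ 510.3 -175.8   47.3]
```

Both studs are pressed about 3.0 mm with the tips centred, so I hand it in.

```bash
python3 -m jog '[{"tx":0,"ty":0,"tz":0,"ax":0,"ay":0,"az":0,"jaw":0.42},{"tx":0,"ty":0,"tz":0,"ax":0,"ay":0,"az":0,"jaw":0.42},{"tx":0,"ty":0,"tz":0,"ax":0,"ay":0,"az":0,"jaw":0.42}]' && python3 -c "
from rig import *
print(finish_job())"
```

```text
time_s: 14.38
eef_pos: [473.4, -168.2, 53.5]
ee_rot: [-0.0, 1.0, -0.0, 0.0]
force: [-0.4, -0.2, -0.7]
grip_width: 0.289
grip_force: 10.9
the job is handed in; nothing more can be done
None
```

I handed the job in at 14.4 s, and no verdict came back: the plunger was held at its stop for about 1 s and sprang back up, and the squeezed tweezers rest on both studs, each pressed about 3 mm with its tip within about 1 mm of centre by the wrist camera.

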